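# Find the loaded wafer case by its weight and stow it in the rack

## Task

One of the three blue-lidded wafer cases is loaded and clearly heavier than the two empty ones: lift them by their handles to find it, and leave the empty ones where they stand. Move the top-heavy microscope camera out of the way of the rack's free bay and stand it upright, wholly on the black mat, then slide the loaded case into the free bay until it is up against the back panel. Keep the cases level, do not drop them or knock the camera over, and leave everything else on the bench where it is.

Things in the scene. Friction and masses are not known exactly. Their poses are not given: they have to be found in the camera images.
- case_a_mid (a point): One of three wafer cases that look alike: black base, blue lid, 110 (its x) x 90 (its y) x 38 mm; on the lid a black bridge handle, a bar 66 long (along x) and 14 wide, underside 54 mm and top 64 mm above the bench. This point: its centre, 32 mm above its underside, z up. An empty case weighs 140 to 200 g, the loaded one 400 to 520 g; which one is loaded cannot be seen.
- case_b_mid (a point): One of three wafer cases that look alike: black base, blue lid, 110 (its x) x 90 (its y) x 38 mm; on the lid a black bridge handle, a bar 66 long (along x) and 14 wide, underside 54 mm and top 64 mm above the bench. This point: its centre, 32 mm above its underside, z up. An empty case weighs 140 to 200 g, the loaded one 400 to 520 g; which one is loaded cannot be seen.
- case_c_mid (a point): One of three wafer cases that look alike: black base, blue lid, 110 (its x) x 90 (its y) x 38 mm; on the lid a black bridge handle, a bar 66 long (along x) and 14 wide, underside 54 mm and top 64 mm above the bench. This point: its centre, 32 mm above its underside, z up. An empty case weighs 140 to 200 g, the loaded one 400 to 520 g; which one is loaded cannot be seen.
- camera_mid (a point): Black camera stood on end before the free bay, 190 mm tall, 400 g: round foot 46 mm across, tube 32 mm, ring 50 mm across from 56 to 82 mm up; on top, 110 to 190 mm up, the heavy square body, 46 x 46 mm, faces square to this frame. It tips beyond about 10 degrees: take it by the square body and move smoothly. This point: on its axis, 95 mm above its foot, z up.
- bay_mouth (a point): On the bench at the middle of the mouth of the rack's free bay; x runs straight into the bay, y to the left, z up. The bay is 104 mm wide, 74 mm high and 85 mm deep to the back panel: a case fully in has its centre 30 mm past the mouth and stands 25 mm out. No gripper fits under the roof: push the case on its near face.
- rack: Low rack of clear acrylic with a black back panel, fixed, open towards the robot, roof top 80 mm above the bench, walls 6 mm. Two bays side by side; the left (+y) one holds a orange-lidded case that stays there. Its origin and axes are those of bay_mouth.
- mat: Black rubber mat, 120 x 120 x 3 mm, fixed on the bench to the left. Origin: centre of its underside, z up, sides along x and y.
- table: The bench, white, its top at height 0.
- amber_bottle: Brown glass bottle, 66 mm across, 150 mm tall, at the back right; a bystander. Origin: under its centre.
- white_jar: White jar with blue cap, 68 mm across, 85 mm tall, at the back right; a bystander. Origin: under its centre.
- wafer_dish: Flat clear dish with a wafer on it, 90 mm across, 12 mm high; a bystander. Origin: under its centre.
- objective_can: Clear can with black cap, 50 mm across, 62 mm tall, at the back left; a bystander. Origin: under its centre.
- tweezers: Steel tweezers lying in front of the cases, 125 mm long, 6 mm high; a bystander. Origin: under its centre.
- wafer_coin: White round wafer holder, 62 mm across, 11 mm high, at the front; a bystander. Origin: under its centre.
There are look-alikes about, which are no part of the job. What is shaped like the part that bears case_c_mid but green, pink or red is not meant.

How it is judged:
By the outcome, as a careful person would: the job done as asked, in the order asked, and still so for the second after the job is handed in, with the robot touching nothing.
It also fails if it takes over 72 s, if anything falls off the work surface, if the arm or the gripper's body presses on something with over 40 N, if the wrist force passes 120 N, or if a joint passes its speed limit or range.

## Robot

A 6-joint arm with a two-finger parallel gripper is mounted at the origin on the work surface. World frame = base frame: x ahead of the robot, y to its left, z up, the work surface at z = 0. Lengths are in mm, angles in rad, forces in N, time in s.
With the tool pointing down it reaches from about 325 to 850 mm from the base axis. Payload 4.4 kg.
Tool frame: the origin (TCP) lies midway between the tips of the shut fingers; the grasp point (between the pads) lies tcp_to_grasp behind it (tcp_to_grasp is the distance from the TCP to the grasp point, in mm); z points along the fingers, y is the line along which they close (so a half turn about z gives the same grasp; the last joint's range is limited). The gripper opens to 94 mm and grips with 3 to 60 N. Pads are 16 mm wide; open, the fingers measure 119 mm over their backs; the gripper's body (75 mm by 177 mm) begins 78 mm behind the grasp point.
Start: joints at [-1.456, 0.207, 1.542, -0, 1.393, -0.15], TCP at [151.029, -554.813, 205.447] pointing down, gripper open.
Joint ranges: [-2.73, 2.73], [-0.86, 2.22], [0.23, 2.46], [-1.11, 4.25], [0.08, 2.63], [-2.82, 2.82]. Speed limits (rad/s): [2.79, 2.79, 3.14, 3.14, 3.14, 3.14].

## Interface

Orientations are given as [roll, pitch, yaw] about the fixed x, y, z axes, in that order (R = Rz(yaw) Ry(pitch) Rx(roll)).
In Python, from plant import * gives the robot as it stands. The module is installed in compiled form; this text tells all that it offers.
- The arm moves only by the shell command python3 -m pendant 'ROWS' [FORCE]. ROWS is JSON, a list of rows, each a list of 7 numbers: the turn, a rotation vector about the tool's x, y, z in rad, then the shift along the tool's x, y, z in m, then the gripper command: -1 is fully open, 1 is shut, values between are in proportion. In form: [[ax, ay, az, dx, dy, dz, grip], ...]. A call has 1 to 8 rows; each row shifts and turns the commanded pose from where the row before left it, along the tool's axes as they then stand; what a row does not reach is not made up. A row lasts 1/8 s, in which the tool goes at most 62.5 mm and 10.7 degrees, less where a joint would pass 70% of its speed; a pose out of reach is approached as far as the arm can. A call is refused whole if a number of a shift passes 0.0625 or a number of a turn 0.188, either way. A call with a gripper value outside its range is refused whole. The fingers move at their own pace and stop on an object; FORCE is the grip in N (left out, the last holds). Time passes only in rows, so rows that do not move let the fingers close. It gives the time, the measured TCP pose, the force, the opening and the grip force at its end, in the units of the state.
- get_state(): the state, without advancing time (a new reading comes with each control period).
- snapshot(name): name is "scene" or "top" or "wrist"; returns a dict with "frame" (384x512x3 uint8, blue, green, red), "camera_matrix" (3x3 intrinsics, pixels), "camera_from_world" (4x4, takes a point from world to camera coordinates); the wrist camera has in their place "hand_eye" (4x4, takes a point from camera to tool coordinates, whose origin is the TCP and whose axes are the flange's). Camera axes: x right, y up, looking along -z (the intrinsics and any distortion apply to the point x, -y, -z); pixel columns grow to the right and rows downward; lengths in mm; the calibration is good to about 2 mm. A picture is of the moment at which its call begins: read the wrist's pose just before it. There is no depth.
- hand_in(): hands the job in; it is judged then, once.
The state is a dict: "t": time; "joint_positions": joint angles; "dq": joint speeds; "joint_efforts": joint torques, N m; "ee_pos": TCP position; "tcp_rot": TCP orientation; "wrist_force": force on the tool from outside, world axes, zero at the start; "moment": the same for the moment, N m; "grip_width": finger opening in mm; "grasp_force": force on a finger pad.
Only numpy, scipy, OpenCV 4.12 (cv2) and the standard library are available. Lean on these libraries where they do the work, as an engineer would, in place of code of your own. Each camera call takes 0.05 s, during which the arm holds its last target. There are 200 camera calls.

## Working session

There is one attempt and no reset: what is moved stays moved. The work goes in short steps, Python scripts to look and compute and a shell command to move; the robot and the scene stay as the last step left them, time stands still between calls to the robot, and variables do not carry over. Pictures are saved under pics/ and viewed, at most 10 in all, crops included, and the job is handed in when it is done.

```bash
mkdir -p pics; cat > h.py <<'E'
from plant import *
import numpy as np, cv2
from scipy.spatial.transform import Rotation as R
def ray(s,uv):
    K=np.array(s["camera_matrix"]);T=np.array(s["camera_from_world"])
    d=np.linalg.inv(K)@[uv[0],uv[1],1.]; d=np.array([d[0],-d[1],-d[2]])
    Rm=T[:3,:3]; o=-Rm.T@T[:3,3]; d=Rm.T@d
    return o,d/np.linalg.norm(d)
def onz(s,uv,z):
    o,d=ray(s,uv); return o+d*(z-o[2])/d[2]
def proj(s,p):
    T=np.array(s["camera_from_world"]);c=T[:3,:3]@np.array(p,float)+T[:3,3]
    q=np.array(s["camera_matrix"])@[c[0],-c[1],-c[2]]; return q[:2]/q[2]
def tri(rays):
    A=np.zeros((3,3));b=np.zeros(3)
    for o,d in rays:
        P=np.eye(3)-np.outer(d,d);A+=P;b+=P@o
    p=np.linalg.solve(A,b); return p,[np.linalg.norm((np.eye(3)-np.outer(d,d))@(p-o)) for o,d in rays]
E
python3 - <<'E'
from h import *
st=get_state();print({k:np.round(v,3).tolist() for k,v in st.items()})
import pickle
for n in("scene","top"):
    s=snapshot(n);pickle.dump(s,open(n+".pkl","wb"))
    cv2.imwrite(f"pics/{n}0.png",cv2.resize(s["frame"],(800,600),interpolation=cv2.INTER_CUBIC))
    print(n,list(s),np.round(s["camera_matrix"],1).tolist(),np.round(s["camera_from_world"],3).tolist())
import plant;print([x for x in dir(plant) if not x.startswith('_')])
try: print(tcp_to_grasp)
except Exception as e: print(e)
E
```

```text
{'t': 0.0, 'joint_positions': [-1.455, 0.207, 1.543, 0.0, 1.393, -0.151], 'dq': [-0.001, -0.0, -0.0, 0.0, -0.001, -0.001], 'joint_efforts': [0.002, -37.087, -28.141, 0.07, 0.036, -0.0], 'ee_pos': [150.949, -554.001, 204.302], 'tcp_rot': [-3.139, -0.0, 0.266], 'wrist_force': [0.852, -0.053, -0.866], 'moment': [0.048, -0.04, 0.012], 'grasp_force': 0.0, 'grip_width': 94.104}
scene ['frame', 'camera_matrix', 'camera_from_world'] [[392.7, 0.0, 249.5], [0.0, 392.7, 193.7], [0.0, 0.0, 1.0]] [[0.299, 0.954, -0.017, -139.166], [-0.557, 0.189, 0.808, 241.832], [0.775, -0.232, 0.588, -1966.499], [0.0, 0.0, 0.0, 1.0]]
top ['frame', 'camera_matrix', 'camera_from_world'] [[365.8, 0.0, 259.2], [0.0, 365.8, 190.1], [0.0, 0.0, 1.0]] [[0.004, -1.0, 0.015, -41.015], [0.995, 0.006, 0.095, -504.161], [-0.095, 0.014, 0.995, -1139.879], [0.0, 0.0, 0.0, 1.0]]
['PlanningError', 'get_state', 'hand_in', 'snapshot', 'tcp_to_grasp']
18.8
```

View pics/scene0.png

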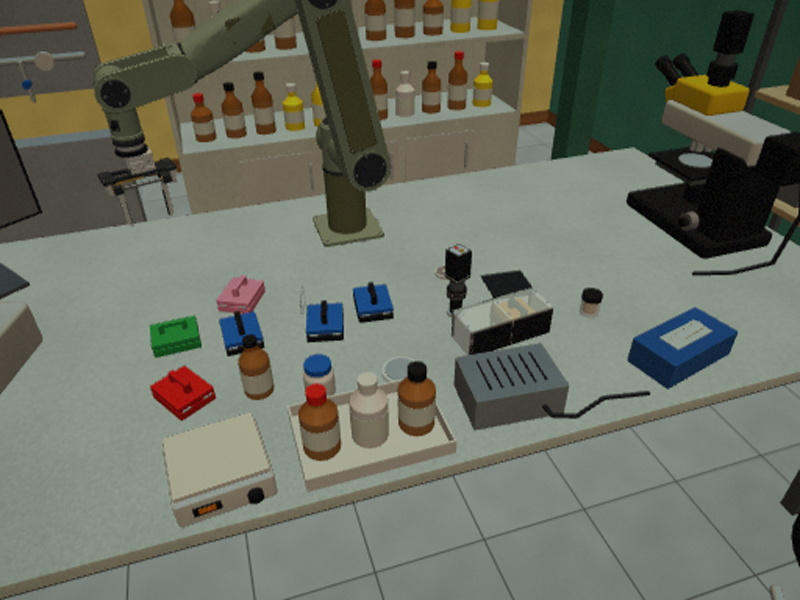

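View pics/top0.png

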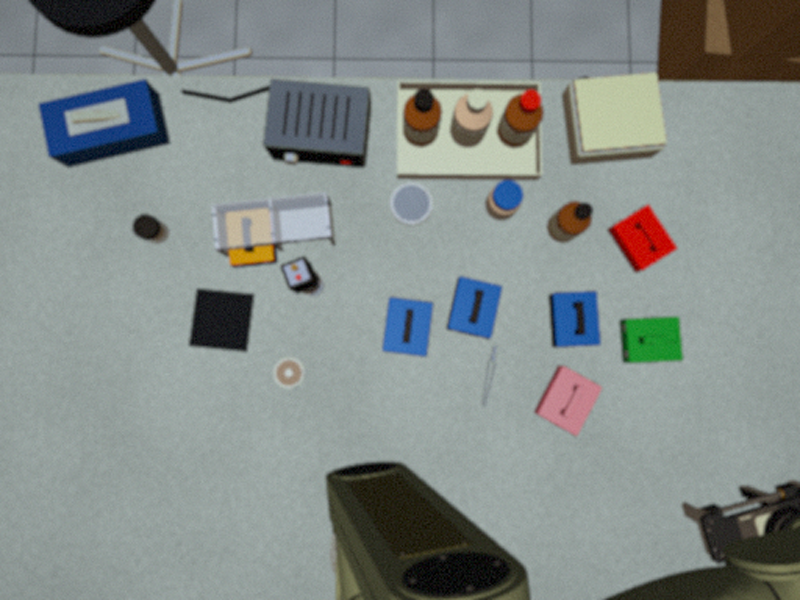

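The top view (800 px scale) shows blue-lidded cases at (408,326), (475,306) and (575,318). The look-alikes are green (652,340), pink (569,400) and red (643,238), and are not meant. The camera's top is at (299,273), the mat at (222,320), and the free right-hand bay around (303,220). Next I'll measure and enlarge.

```bash
python3 - <<'E'
from h import *
import pickle
S={n:pickle.load(open(n+".pkl","rb")) for n in("top","scene")}
H={}
for n,s in S.items():
    f=cv2.cvtColor(s["frame"],cv2.COLOR_BGR2HSV)
    m=cv2.inRange(f,(100,120,60),(125,255,255)); m2=cv2.morphologyEx(m,cv2.MORPH_CLOSE,np.ones((9,9)) if n=="top" else np.ones((5,5)))
    k,l,st,c=cv2.connectedComponentsWithStats(m2)
    for i in range(1,k):
        if st[i,4]<150: continue
        pts=np.argwhere(l==i)[:,::-1].astype(np.float32)
        hull=cv2.convexHull(pts); r=cv2.minAreaRect(pts)
        mm=np.zeros_like(m);cv2.fillConvexPoly(mm,hull.astype(int),255)
        mm=cv2.erode(mm,np.ones((3,3)))
        hd=np.argwhere((mm>0)&(f[...,2]<70))[:,::-1]
        print(n,st[i].tolist(),np.round(r[0],1),np.round(r[1],1),"handle",len(hd),np.round(hd.mean(0),1) if len(hd) else None)
        if n=="top":
            b=np.array([onz(s,p,38)[:2] for p in cv2.boxPoints(r)]);e=np.diff(b,axis=0)
            L=np.linalg.norm(e,axis=1);print("   ctr z38",np.round(b.mean(0)),"sides",np.round(L),"yaws",np.round(np.arctan2(e[:,1],e[:,0]),3))
        
print("mat",np.round(onz(S["top"],np.array([222,320])*.64,3)),"corners",[np.round(onz(S["top"],np.array(p)*.64,3)[:2]).tolist() for p in[(196,290),(253,293),(247,350),(190,345)]])
print("cam top",np.round(onz(S["top"],np.array([298,272])*.64,190)), np.round(tri([ray(S["top"],np.array([298,272])*.64),ray(S["scene"],np.array([458,248])*.64)]),1) if 0 else tri([ray(S["top"],np.array([298,272])*.64),ray(S["scene"],np.array([458,248])*.64)]))
a=S["top"]["frame"][110:300,110:400];cv2.imwrite("pics/topc.png",cv2.resize(a,(800,524),interpolation=cv2.INTER_CUBIC))
a=S["scene"]["frame"][145:275,90:370];cv2.imwrite("pics/scenec.png",cv2.resize(a,(800,371),interpolation=cv2.INTER_CUBIC))
E
```

```text
top [26, 52, 75, 49, 1808] [62.8 75.7] [35.5 71.8] handle 0 None
   ctr z38 [869. 595.] sides [228. 119. 226.] yaws [-1.328 -2.888  1.81 ]
top [316, 115, 18, 19, 265] [324.8 124.3] [17.  17.7] handle 0 None
   ctr z38 [ 716. -248.] sides [58. 55. 58.] yaws [-0.776 -2.37   2.362]
top [287, 178, 34, 38, 941] [303.4 196.4] [28.  33.9] handle 57 [304.5 195.9]
   ctr z38 [ 484. -178.] sides [107.  89. 107.] yaws [-0.229 -1.793  2.905]
top [353, 187, 31, 35, 969] [368.  203.8] [34.  28.7] handle 75 [370.8 203.5]
   ctr z38 [ 462. -381.] sides [ 91. 107.  91.] yaws [-1.494 -3.098  1.646]
top [245, 191, 32, 37, 933] [260.5 208.6] [27.5 33.9] handle 46 [260.7 208.5]
   ctr z38 [445. -43.] sides [106.  87. 106.] yaws [-0.117 -1.69   3.018]
scene [226, 182, 26, 20, 388] [238.4 191.3] [17.6 23.6] handle 38 [238.3 188.7]
scene [196, 194, 24, 20, 432] [207.5 203.5] [19. 23.] handle 41 [206.8 200.7]
scene [405, 197, 67, 52, 1384] [439.8 218.7] [38.3 60.8] handle 550 [437.6 231.3]
scene [141, 199, 27, 24, 413] [153.8 210.4] [18.9 24.1] handle 81 [155.7 211.6]
scene [194, 227, 18, 14, 204] [202.5 233.5] [13. 17.] handle 0 None
mat [457. 337.   3.] corners [[518.0, 393.0], [513.0, 276.0], [395.0, 284.0], [405.0, 401.0]]
cam top [531. 151. 190.] (array([531.42711378, 152.54511871, 193.43078457]), [np.float64(2.045982515541172), np.float64(2.04598251554123)])
```

View pics/topc.png

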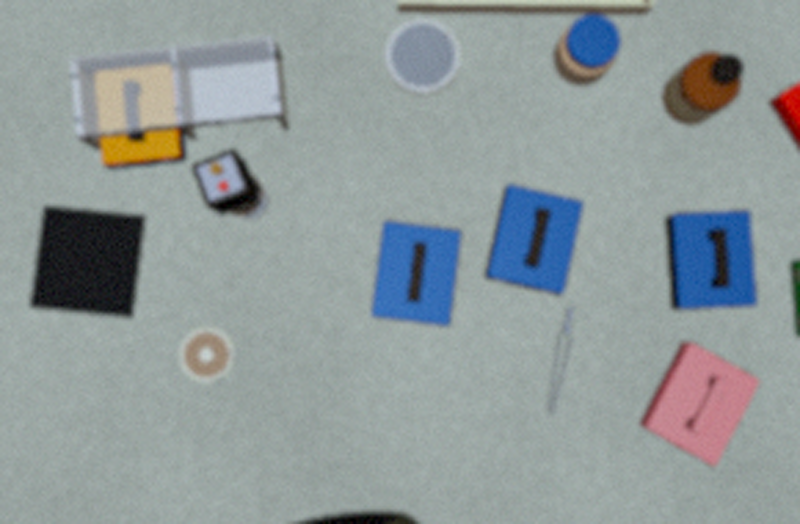

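View pics/scenec.png

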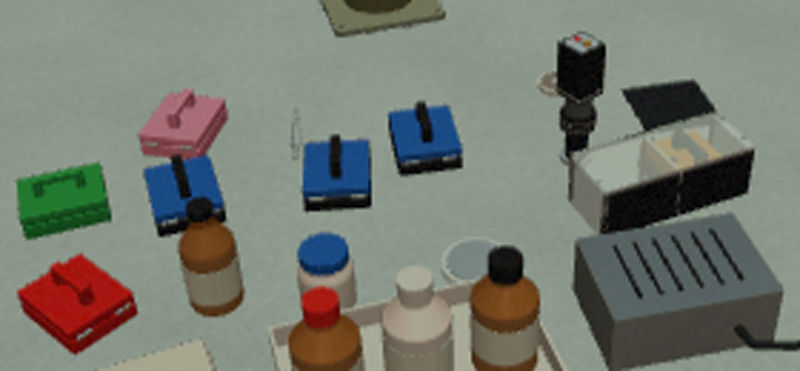

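The two crops confirm three blue cases with black bar handles. In the top crop these are at (416,272), (537,240) and (717,258). The camera stands at (222,178), in front of the right, empty bay (233,85). The orange case fills the left bay and the mat is at (88,262).

```bash
python3 - <<'E'
from h import *
import pickle
T,S=[pickle.load(open(n+".pkl","rb")) for n in("top","scene")]
tc=lambda p:np.array(p)/2.7586+110
sc=lambda p:np.array(p)/2.857+[90,145]
for nm,a,b in(("A",(260.7,208.5),(238.3,188.7)),("B",(304.5,195.9),(206.8,200.7)),("C",(370.8,203.5),(153.8,208))):
    p,r=tri([ray(T,a),ray(S,b)]);print(nm,np.round(p),np.round(r,1), "z64:",np.round(onz(T,a,62)))
for nm,p in dict(nl=(80,137),nd=(183,128),nr=(283,122),br=(273,40),bd=(175,48),bl=(71,60)).items(): print(nm,np.round(onz(T,tc(p),80)[:2]))
for nm,a,b in(("nr",(283,122),(572,165)),("br",(273,40),(606,192)),("nl",(80,137),(703,115)),("bl",(71,60),(752,150))):
    p,r=tri([ray(T,tc(a)),ray(S,sc(b))]);print("tri",nm,np.round(p),np.round(r,1))
for p in [(194,165),(233,151),(247,188),(210,208)]: print("cam",np.round(onz(T,tc(p),190)[:2]))
E
```

```text
A [445. -42.  42.] [1.4 1.4] z64: [444. -43.  62.]
B [ 485. -180.   44.] [0.6 0.6] z64: [ 483. -178.   62.]
C [ 463. -384.   43.] [4. 4.] z64: [ 461. -382.   62.]
nl [590. 328.]
nd [601. 215.]
nr [608. 105.]
br [701. 118.]
bd [691. 226.]
bl [676. 341.]
tri nr [614. 112.  55.] [3.8 3.8]
tri br [703. 121.  74.] [2.9 2.9]
tri nl [589. 325.  74.] [5.5 5.5]
tri bl [679. 344.  70.] [0.2 0.2]
cam [543. 180.]
cam [557. 142.]
cam [520. 127.]
cam [500. 163.]
```

```bash
cat >> h.py <<'E'
def wrist():
    st=get_state(); s=snapshot("wrist")
    W=np.eye(4);W[:3,:3]=R.from_euler('xyz',st["tcp_rot"]).as_matrix();W[:3,3]=st["ee_pos"]
    s["camera_from_world"]=np.linalg.inv(W@np.array(s["hand_eye"])); return s
def delta(p,yaw,pr=True):
    st=get_state();y0=st["tcp_rot"][2]
    if abs(st["tcp_rot"][0])<2: print("odd rot",st["tcp_rot"])
    az=-(yaw-y0); d=np.array(p)-st["ee_pos"]; c,s_=np.cos(yaw),np.sin(yaw)
    print("az %.3f then shift mm x %.1f y %.1f z %.1f"%(az,d[0]*c+d[1]*s_,d[0]*s_-d[1]*c,-d[2]), "rot",np.round(st["tcp_rot"],3))
def lid(s,z=38,lo=(100,120,50),hi=(125,255,255)):
    f=cv2.cvtColor(s["frame"],cv2.COLOR_BGR2HSV); m=cv2.inRange(f,lo,hi); m=cv2.morphologyEx(m,cv2.MORPH_CLOSE,np.ones((25,25)))
    k,l,st,c=cv2.connectedComponentsWithStats(m)
    for i in range(1,k):
        if st[i,4]<1500: continue
        pts=np.argwhere(l==i)[:,::-1].astype(np.float32)
        P=np.array([onz(s,p,z)[:2] for p in cv2.convexHull(pts)[:,0]],np.float32); r=cv2.minAreaRect(P)
        b=cv2.boxPoints(r);e=np.diff(b,axis=0);L=np.linalg.norm(e,axis=1);j=int(np.argmax(L))
        y=np.arctan2(e[j,1],e[j,0]); y=(y+np.pi/2)%np.pi-np.pi/2
        print("lid box",st[i].tolist(),"ctr",np.round(r[0],1),"size",np.round(r[1],1),"yaw %.3f"%y)
E
python3 - <<'E'
from h import *
delta([462,-381,204],0.05)
E
```

```text
az 0.216 then shift mm x 319.3 y -157.3 z 0.4 rot [-3.14  -0.     0.266]
```

```bash
python3 -m pendant '[[0,0,0.108,0,0,0,-1],[0,0,0.108,0,0,0,-1],[0,0,0,0.053,-0.026,0,-1],[0,0,0,0.053,-0.026,0,-1],[0,0,0,0.053,-0.026,0,-1],[0,0,0,0.053,-0.026,0,-1],[0,0,0,0.053,-0.026,0,-1],[0,0,0,0.053,-0.026,0,-1]]' 40
python3 - <<'E'
from h import *
s=wrist();print(np.round(s["hand_eye"],2).tolist());lid(s)
cv2.imwrite("pics/w1.png",s["frame"])
delta([462,-381,50],0.044)
E
```

```text
t: 1.1
ee_pos: [462.2, -381.8, 204.9]
tcp_rot: [-3.141, 0.001, 0.05]
wrist_force: [0.3, 0.1, -0.1]
grip_width: 93.9
grasp_force: 0.0
[[-0.0, 0.96, 0.29, 85.08], [1.0, 0.0, -0.0, 1.53], [-0.0, 0.29, -0.96, -180.2], [0.0, 0.0, 0.0, 1.0]]
lid box [27, 72, 96, 115, 8511] ctr [ 491.3 -181.8] size [ 90.7 108.2] yaw -0.230
lid box [222, 112, 82, 95, 7466] ctr [ 468.3 -383.5] size [104.7  86.2] yaw 0.049
az 0.012 then shift mm x -6.4 y 3.5 z 154.9 rot [-3.138 -0.005  0.056]
```

View pics/w1.png

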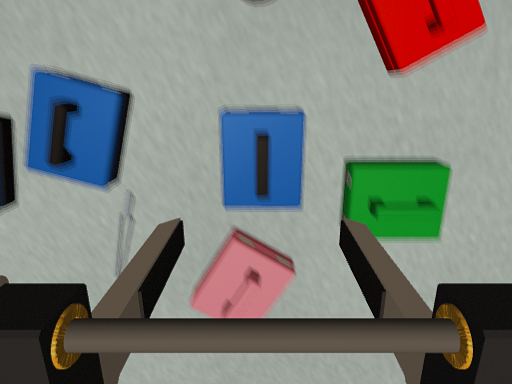

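The wrist view shows the blue case C under the gripper at (263,158), with green, pink and red next to it. The picture is blurred because the arm was still moving. I'll let it settle and measure once more.

```bash
python3 -m pendant '[[0,0,0,0,0,0,-1],[0,0,0,0,0,0,-1]]'
python3 - <<'E'
from h import *
s=wrist();lid(s); print(np.round(get_state()["ee_pos"],1))
print("handle top at z64",np.round(onz(s,(263,165),64)))
delta([463,-382,46],0.046)
E
```

```text
t: 1.4
ee_pos: [459.9, -383.5, 204.9]
tcp_rot: [-3.141, 0.001, 0.049]
wrist_force: [-1.0, -0.1, 0.3]
grip_width: 93.9
grasp_force: 0.0
lid box [26, 70, 99, 121, 9019] ctr [ 486.6 -183.6] size [ 92.7 110.1] yaw -0.225
lid box [221, 112, 85, 98, 7982] ctr [ 464.1 -386. ] size [108.5  88.9] yaw 0.047
[ 459.7 -383.8  205.1]
handle top at z64 [ 468. -386.   64.]
az 0.002 then shift mm x 3.4 y -1.7 z 159.1 rot [-3.141e+00  1.000e-03  4.800e-02]
```

```bash
python3 -m pendant '[[0,0,0,0.004,0.002,0.05,-1],[0,0,0,0,0,0.05,-1],[0,0,0,0,0,0.04,-0.3],[0,0,0,0,0,0.019,-0.3],[0,0,0,0,0,0,-0.3],[0,0,0,0,0,0,1],[0,0,0,0,0,0,1],[0,0,0,0,0,0,1]]' 40
python3 - <<'E'
from h import *
for i in range(3):
    st=get_state();snapshot("top");print(np.round(st["ee_pos"],1),np.round(st["wrist_force"],2),np.round(st["joint_efforts"][:3],2),round(st["grip_width"],1),st["grasp_force"])
E
```

```text
t: 2.45
ee_pos: [465.8, -385.7, 47.9]
tcp_rot: [3.139, -0.002, 0.05]
wrist_force: [0.2, -0.0, -0.5]
grip_width: 37.3
grasp_force: 0.0
[ 465.8 -385.7   47.9] [ 0.22 -0.01 -0.48] [ -0.06 -42.45 -24.21] 37.3 0.0
[ 465.6 -385.5   47.6] [-0.06 -0.1   0.42] [-4.000e-02 -4.251e+01 -2.423e+01] 33.3 0.0
[ 465.4 -385.3   47.3] [-0.31 -0.03  0.35] [-3.000e-02 -4.254e+01 -2.422e+01] 29.2 0.0
```

```bash
python3 -m pendant '[[0,0,0,0,0,0,1],[0,0,0,0,0,0,1],[0,0,0,0,0,0,1],[0,0,0,0,0,-0.007,1],[0,0,0,0,0,-0.007,1],[0,0,0,0,0,-0.005,1],[0,0,0,0,0,0,1],[0,0,0,0,0,0,1]]' 40
python3 - <<'E'
from h import *
for i in range(4):
    st=get_state();snapshot("top");print(np.round(st["ee_pos"],1),np.round(st["wrist_force"],2),np.round(st["joint_efforts"][:3],2),round(st["grip_width"],1),st["grasp_force"],np.round(st["moment"],3))
E
```

```text
t: 3.6
ee_pos: [464.8, -384.9, 65.3]
tcp_rot: [-3.141, 0.0, 0.05]
wrist_force: [0.1, 0.1, -3.9]
grip_width: 13.6
grasp_force: 40.0
[ 464.8 -384.9   65.3] [ 0.08  0.08 -3.91] [-1.000e-02 -4.478e+01 -2.664e+01] 13.6 39.99839544296265 [-0.005  0.016  0.007]
[ 464.7 -384.8   65.2] [-0.82  0.03 -4.03] [-1.000e-02 -4.473e+01 -2.658e+01] 13.6 39.998432993888855 [0.    0.016 0.001]
[ 464.7 -384.7   65.1] [-0.4   1.33 -4.81] [-1.000e-02 -4.468e+01 -2.652e+01] 12.9 39.99833106994629 [0.012 0.011 0.026]
[ 464.7 -384.8   65.1] [ 0.19 -0.   -4.35] [ -0.   -44.63 -26.48] 13.5 39.9983686208725 [ 0.011  0.007 -0.01 ]
```

Case C weighs about 4.2 N (about 430 g), so it is the loaded one. I'll set it back down and move the camera first.

```bash
python3 -m pendant '[[0,0,0,0,0,0.008,1],[0,0,0,0,0,0.007,1],[0,0,0,0,0,0.004,1],[0,0,0,0,0,0,1],[0,0,0,0,0,0,0],[0,0,0,0,0,0,-0.3],[0,0,0,0,0,0,-0.3],[0,0,0,0,0,-0.03,-0.3]]'
python3 -m pendant '[[0,0,0,0,0,-0.06,-1],[0,0,0,0,0,-0.06,-1],[0,0,0,0,0,-0.06,-1],[0,0,0,0,0,-0.05,-1]]'
python3 - <<'E'
from h import *
delta([430,60,305],0.37)
E
```

```text
t: 4.8
ee_pos: [463.3, -383.2, 74.1]
tcp_rot: [-3.137, 0.004, 0.05]
wrist_force: [0.9, 0.4, 0.7]
grip_width: 50.0
grasp_force: 0.0
t: 5.3
ee_pos: [465.3, -385.3, 309.8]
tcp_rot: [3.139, -0.002, 0.05]
wrist_force: [0.8, -0.3, 1.2]
grip_width: 89.8
grasp_force: 0.0
az -0.320 then shift mm x 128.1 y -428.0 z 4.8 rot [ 3.139e+00 -2.000e-03  5.000e-02]
```

```bash
python3 -m pendant '[[0,0,-0.16,0,0,0,-1],[0,0,-0.16,0,0,0,-1],[0,0,0,0.018,-0.059,0,-1],[0,0,0,0.018,-0.059,0,-1],[0,0,0,0.018,-0.059,0,-1],[0,0,0,0.018,-0.059,0,-1],[0,0,0,0.018,-0.059,0,-1]]'
python3 -m pendant '[[0,0,0,0.018,-0.059,0,-1],[0,0,0,0.018,-0.059,0,-1],[0,0,0,0.018,-0.059,0,-1],[0,0,0,0,0,0,-1],[0,0,0,0,0,0,-1],[0,0,0,0,0,0,-1]]'
python3 - <<'E'
from h import *
import pickle
s=wrist();pickle.dump(s,open("w2.pkl","wb"));print(np.round(get_state()["ee_pos"],1))
cv2.imwrite("pics/w2.png",cv2.resize(s["frame"],(800,600),interpolation=cv2.INTER_CUBIC))
E
```

```text
t: 6.18
ee_pos: [442.0, -75.6, 306.8]
tcp_rot: [3.141, -0.001, 0.369]
wrist_force: [0.1, 0.2, 0.7]
grip_width: 94.3
grasp_force: 0.0
t: 6.92
ee_pos: [429.0, 105.8, 306.5]
tcp_rot: [3.141, -0.0, 0.367]
wrist_force: [0.6, -0.3, 0.2]
grip_width: 93.9
grasp_force: 0.0
[429.  105.7 306.4]
```

View pics/w2.png

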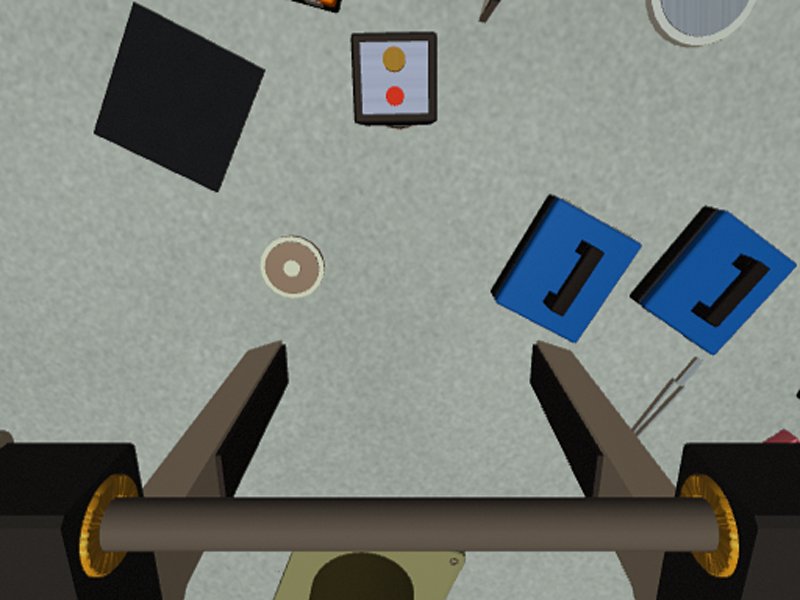

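The wrist view shows the camera's square top from (351,34) to (437,121), almost aligned with the tool. The mat's corners are at (134,2), (265,69), (218,192) and (94,132).

```bash
python3 - <<'E'
from h import *
import pickle
s=pickle.load(open("w2.pkl","rb"));T=pickle.load(open("top.pkl","rb"))
C=np.array([onz(s,np.array(p)*.64,190)[:2] for p in[(351,34),(437,33),(437,121),(356,122)]])
print("cam",np.round(C).tolist(),np.round(C.mean(0),1),np.linalg.norm(np.roll(C,-1,0)-C,axis=1))
for i in range(4): e=C[(i+1)%4]-C[i]; print(round((np.arctan2(e[1],e[0])+np.pi/4)%(np.pi/2)-np.pi/4,3))
print("tri",tri([ray(s,np.array((395,77))*.64),ray(T,np.array((220,178))/2.7586+110)]))
M=np.array([onz(s,np.array(p)*.64,3)[:2] for p in[(134,2),(265,69),(218,192),(94,132)]])
print("mat",np.round(M).tolist(),np.round(M.mean(0),1),np.linalg.norm(np.roll(M,-1,0)-M,axis=1))
c=C.mean(0); delta([*c,310],0.37)
E
```

```text
cam [[545.0, 181.0], [561.0, 139.0], [520.0, 122.0], [504.0, 164.0]] [532.5 151.5] [45.52496286 44.28997575 44.91697359 44.34565454]
0.377
0.383
0.379
0.397
tri (array([531.20661344, 152.42263266, 193.44633329]), [np.float64(1.8194125894529716), np.float64(1.8194125894531792)])
mat [[525.0, 390.0], [514.0, 272.0], [395.0, 283.0], [407.0, 402.0]] [460.2 336.5] [119.13002021 119.24506308 119.65830511 118.02359148]
az -0.003 then shift mm x 113.1 y -5.3 z -3.6 rot [3.141 0.    0.367]
```

```bash
python3 -m pendant '[[0,0,-0.014,0.055,-0.003,0,-1],[0,0,0,0.058,-0.0025,0,-1],[0,0,0,0,0,0,-1],[0,0,0,0,0,0.05,-1],[0,0,0,0,0,0.05,-1],[0,0,0,0,0,0.045,-1],[0,0,0,0,0,0.03,-1],[0,0,0,0,0,0,-1]]' 30
python3 -m pendant '[[0,0,0,0,0,0,0.1],[0,0,0,0,0,0,0.1],[0,0,0,0,0,0,0.1],[0,0,0,0,0,0,0.1],[0,0,0,0,0,0,0.1],[0,0,0,0,0,0,0.1]]'
```

```text
t: 7.98
ee_pos: [528.8, 152.0, 129.2]
tcp_rot: [-3.14, 0.006, 0.382]
wrist_force: [-0.2, 0.4, 0.9]
grip_width: 93.9
grasp_force: 0.0
t: 8.72
ee_pos: [531.8, 153.9, 131.6]
tcp_rot: [3.142, -0.0, 0.384]
wrist_force: [-0.5, 0.2, 1.3]
grip_width: 46.3
grasp_force: 30.0
```

```bash
python3 -m pendant '[[0,0,0,0,0,-0.004,0.1],[0,0,0,0,0,-0.008,0.1],[0,0,0,0,0,-0.010,0.1],[0,0,0,0,0,-0.006,0.1],[0,0,0,0,0,-0.002,0.1]]'
python3 -m pendant '[[0,0,0,0.002,-0.010,0,0.1],[0,0,0,0,-0.020,0,0.1],[0,0,0,0,-0.030,0,0.1],[0,0,0,0,-0.035,0,0.1],[0,0,0,0,-0.035,0,0.1],[0,0,0,0,-0.030,0,0.1],[0,0,0,0,-0.020,0,0.1],[0,0,0,0,-0.016,0,0.1]]'
python3 -m pendant '[[0,0,0,0,0,0,0.1],[0,0,0,0,0,0.006,0.1],[0,0,0,0,0,0.010,0.1],[0,0,0,0,0,0.006,0.1],[0,0,0,0,0,0.003,0.1],[0,0,0,0,0,0,0.1],[0,0,0,0,0,0,0.1]]'
```

```text
t: 9.35
ee_pos: [532.2, 153.9, 162.3]
tcp_rot: [3.141, -0.001, 0.384]
wrist_force: [0.2, 0.3, -5.1]
grip_width: 46.1
grasp_force: 30.0
t: 10.35
ee_pos: [459.2, 337.6, 161.2]
tcp_rot: [3.141, 0.001, 0.385]
wrist_force: [0.2, -0.2, -2.6]
grip_width: 45.8
grasp_force: 30.0
t: 11.22
ee_pos: [460.4, 336.5, 136.8]
tcp_rot: [-3.142, -0.001, 0.384]
wrist_force: [0.0, -1.0, -3.3]
grip_width: 46.0
grasp_force: 30.0
```

```bash
python3 -m pendant '[[0,0,0,0,0,0.001,0.1],[0,0,0,0,0,0,0.1],[0,0,0,0,0,0,0.1]]'
python3 -m pendant '[[0,0,0,0,0,0.001,0.1],[0,0,0,0,0,0,0.1],[0,0,0,0,0,0,0.1]]'
```

```text
t: 11.6
ee_pos: [460.2, 336.4, 135.6]
tcp_rot: [3.142, -0.0, 0.384]
wrist_force: [0.5, -0.8, -4.0]
grip_width: 46.1
grasp_force: 30.0
t: 11.98
ee_pos: [460.3, 336.5, 134.6]
tcp_rot: [-3.142, -0.0, 0.384]
wrist_force: [0.4, -0.3, -2.8]
grip_width: 45.9
grasp_force: 30.0
```

```bash
python3 -m pendant '[[0,0,0,0,0,0.001,0.1],[0,0,0,0,0,0,0.1],[0,0,0,0,0,0,0.1],[0,0,0,0,0,0,0.1]]'
```

```text
t: 12.48
ee_pos: [460.5, 336.5, 134.6]
tcp_rot: [-3.142, -0.001, 0.384]
wrist_force: [-2.6, -1.3, 5.2]
grip_width: 46.0
grasp_force: 30.0
```

```bash
python3 -m pendant '[[0,0,0,0,0,0,-0.3],[0,0,0,0,0,0,-1],[0,0,0,0,0,0,-1],[0,0,0,0,0,0,-1],[0,0,0,0,0,0,-1],[0,0,0,0,0,-0.03,-1],[0,0,0,0,0,-0.05,-1],[0,0,0,0,0,-0.06,-1]]'
python3 -m pendant '[[0,0,0.14,0,0,-0.03,-1],[0,0,0.14,0,0,0,-1],[0,0,0,-0.013,0.06,0,-1],[0,0,0,-0.013,0.06,0,-1],[0,0,0,0.013,0.06,0,-1],[0,0,0,0,0,0,-1],[0,0,0,0,0,0,-1],[0,0,0,0,0,0,-1]]'
python3 - <<'E'
from h import *
import pickle
s=wrist();pickle.dump(s,open("w3.pkl","wb"));print(np.round(get_state()["ee_pos"],1))
cv2.imwrite("pics/w3.png",cv2.resize(s["frame"],(800,600),interpolation=cv2.INTER_CUBIC))
E
```

```text
t: 13.48
ee_pos: [459.3, 335.9, 273.5]
tcp_rot: [3.141, 0.003, 0.384]
wrist_force: [1.0, 0.1, 0.4]
grip_width: 93.7
grasp_force: 0.0
t: 14.48
ee_pos: [465.6, 157.2, 303.4]
tcp_rot: [-3.141, 0.0, 0.106]
wrist_force: [-0.5, 0.1, 0.6]
grip_width: 94.0
grasp_force: 0.0
[465.5 157.3 303.4]
```

View pics/w3.png

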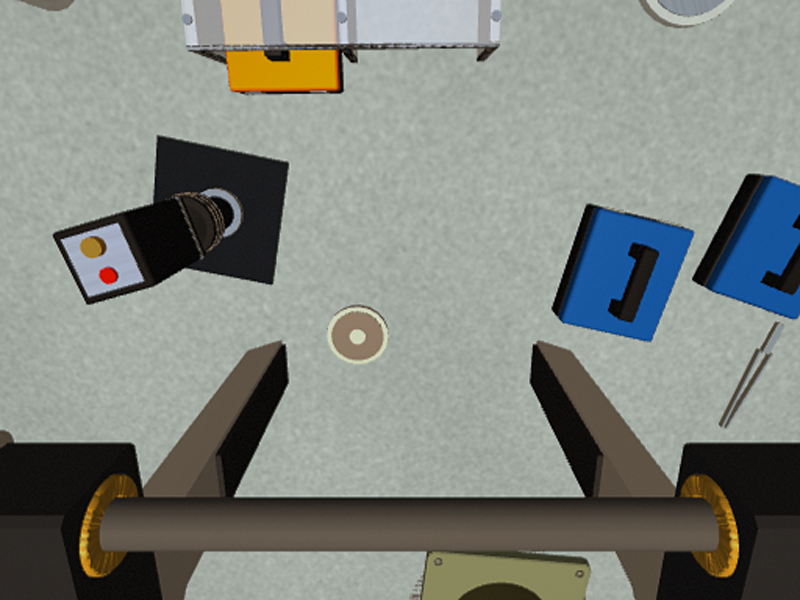

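The camera stands upright with its foot at (215,212), in the middle of the mat. The rack's near roof edge runs from (187,48) to (500,44). The divider is at x about 343, and the wall feet are near (352,62) and (482,60).

```bash
python3 - <<'E'
from h import *
import pickle
s=pickle.load(open("w3.pkl","rb"));T=pickle.load(open("top.pkl","rb"))
for nm,p,z in(("nl",(187,48),80),("nd",(343,46),80),("nr",(500,44),80),("divfoot",(353,62),0),("rfoot",(482,61),0)):
    print(nm,np.round(onz(s,np.array(p)*.64,z)[:2],1))
tc=lambda p:np.array(p)/2.7586+110
for nm,a,b in(("nl",(80,137),(187,48)),("nr",(283,122),(500,44)),("nd",(183,128),(343,46))):
    p,r=tri([ray(T,tc(a)),ray(s,np.array(b)*.64)]);print("tri",nm,np.round(p),np.round(r,1))
g=cv2.cvtColor(s["frame"],cv2.COLOR_BGR2GRAY)[:50,100:340]; cv2.imwrite("pics/rackc.png",cv2.resize(g,(800,167),interpolation=cv2.INTER_CUBIC))
E
```

```text
nl [592.3 330.6]
nd [605.5 218.2]
nr [618.7 105.2]
divfoot [604.6 219.2]
rfoot [617.2 107. ]
tri nl [591. 329.  82.] [1.7 1.7]
tri nr [614. 105.  76.] [5.2 5.2]
tri nd [612. 226.  27.] [1.3 1.3]
```

View pics/rackc.png

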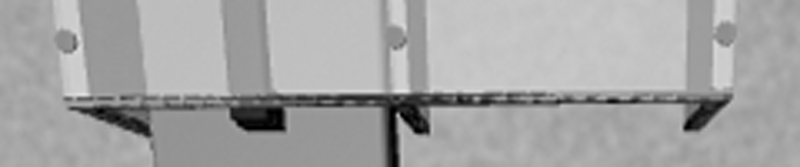

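```bash
python3 - <<'E'
from h import *
import pickle
s=pickle.load(open("w3.pkl","rb"))
q=lambda p,z:onz(s,np.array(p)/3.3333+[100,0],z)[:2]
l,d,r=q((65,99),80),q((398,97.5),80),q((733,97),80); a,b=q((430,133),0),q((684,130),0)
print(l,d,r,np.linalg.norm(l-r),"yaw",np.arctan2(-(l-r)[0],(l-r)[1]))
print("feet",a,b,np.linalg.norm(a-b),(a+b)/2,np.arctan2(-(a-b)[0],(a-b)[1]))
u=(l-r)/np.linalg.norm(l-r);print("mid from roof",r+58*u, l-168*u)
lid(s)
E
```

```text
[593.31597176 330.80398004] [605.66888439 218.31178386] [617.77635818 105.18672765] 226.9393202637556 yaw 0.1079936104946236
feet [604.7300869  214.99577017] [616.80891581 111.46526394] 104.23273875020259 [610.76950136 163.23051706] 0.11614419832353978
mid from roof [611.52489673 162.84884025] [611.42365321 163.78268837]
lid box [358, 113, 154, 105, 9308] ctr [462.1 -89.8] size [136.  219.8] yaw -1.304
```

```bash
python3 -m pendant '[[0,0,0.057,0,0.02,0,-1],[0,0,0,0.003,0.06,0,-1],[0,0,0,0.003,0.06,0,-1],[0,0,0,0.003,0.06,0,-1],[0,0,0,0.003,0.06,0,-1],[0,0,0,0.003,0.06,0,-1],[0,0,0,0.003,0.06,0,-1],[0,0,0,0.003,0.06,0,-1]]'
python3 -m pendant '[[0,0,0,0.003,0.06,0.05,-1],[0,0,0,0,0.04,0.05,-1],[0,0,0,0,0,0,-0.3],[0,0,0,0,0,0,-0.3],[0,0,0,0,0,0,-0.3],[0,0,0,0,0,0,-0.3]]'
python3 - <<'E'
from h import *
s=wrist();lid(s);delta([465,-385,46],0.049);print(np.round(get_state()["ee_pos"],1))
E
```

```text
t: 15.52
ee_pos: [509.4, -283.1, 303.4]
tcp_rot: [-3.141, -0.0, 0.049]
wrist_force: [-0.2, 0.0, 0.2]
grip_width: 94.0
grasp_force: 0.0
t: 16.27
ee_pos: [516.3, -368.7, 217.2]
tcp_rot: [3.139, -0.003, 0.049]
wrist_force: [-0.2, 0.3, 0.2]
grip_width: 61.2
grasp_force: 0.0
lid box [53, 126, 92, 107, 7442] ctr [ 487.6 -183.2] size [ 92.  111.7] yaw -0.229
lid box [234, 162, 78, 89, 6657] ctr [ 464.5 -386. ] size [110.5  88.9] yaw 0.047
lid box [0, 165, 30, 91, 2448] ctr [442.7 -82.7] size [ 34.4 116.6] yaw -0.177
az -0.001 then shift mm x -51.8 y 13.7 z 170.8 rot [ 3.139e+00 -2.000e-03  4.800e-02]
[ 516.  -368.8  216.8]
```

```bash
python3 -m pendant '[[0,0,0,-0.026,0.007,0.03,-0.3],[0,0,0,-0.026,0.007,0.05,-0.3],[0,0,0,0,0,0.05,-0.3],[0,0,0,0,0,0.03,-0.3],[0,0,0,0,0,0.010,-0.3],[0,0,0,0,0,0,-0.3],[0,0,0,0,0,0,1]]' 50
python3 -m pendant '[[0,0,0,0,0,0,1],[0,0,0,0,0,0,1],[0,0,0,0,0,0,1],[0,0,0,0,0,0,1],[0,0,0,0,0,0,1],[0,0,0,0,0,0,1]]'
```

```text
t: 17.2
ee_pos: [465.1, -386.9, 46.9]
tcp_rot: [3.139, -0.003, 0.047]
wrist_force: [-0.1, 0.5, 0.2]
grip_width: 54.4
grasp_force: 0.0
t: 17.95
ee_pos: [463.7, -385.2, 44.7]
tcp_rot: [-3.141, 0.0, 0.047]
wrist_force: [-1.4, 3.1, 2.7]
grip_width: 13.7
grasp_force: 50.0
```

```bash
python3 -m pendant '[[0,0,0,0,0,-0.006,1],[0,0,0,0,0,-0.014,1],[0,0,0,0,0,-0.025,1],[0,0,0,0,0,-0.030,1],[0,0,0,0,0,-0.020,1],[0,0,-0.02,0,0,-0.006,1],[0,0,-0.04,0,0,0,1],[0,0,0,0,0,0,1]]'
python3 - <<'E'
from h import *
delta([482,149,145],0.109); st=get_state(); print(st["ee_pos"],st["wrist_force"],st["moment"])
E
```

```text
t: 18.95
ee_pos: [463.2, -385.2, 144.9]
tcp_rot: [-3.14, 0.001, 0.107]
wrist_force: [0.2, 0.1, -4.5]
grip_width: 13.9
grasp_force: 50.0
az -0.002 then shift mm x 76.8 y -529.0 z -0.1 rot [-3.14e+00  1.00e-03  1.07e-01]
[ 463.1890887  -385.23731362  144.87522084] [ 0.17697489  0.14507182 -4.46093694] [0.01767672 0.04587934 0.00124027]
```

```bash
python3 -m pendant '[[0,0,0,0.002,-0.01,0,1],[0,0,0,0.003,-0.02,0,1],[0,0,0,0.004,-0.03,0,1],[0,0,0,0.006,-0.04,0,1],[0,0,0,0.006,-0.045,0,1],[0,0,0,0.006,-0.045,0,1],[0,0,0,0.006,-0.045,0,1],[0,0,0,0.006,-0.045,0,1]]'
python3 -m pendant '[[0,0,0,0.006,-0.045,0,1],[0,0,0,0.006,-0.045,0,1],[0,0,0,0.006,-0.045,0,1],[0,0,0,0.006,-0.04,0,1],[0,0,0,0.005,-0.03,0,1],[0,0,0,0.004,-0.02,0,1],[0,0,0,0.003,-0.015,0,1],[0,0,0,0.002,-0.009,0,1]]'
python3 -m pendant '[[0,0,0,0,0,0.02,1],[0,0,0,0,0,0.03,1],[0,0,0,0,0,0.03,1],[0,0,0,0,0,0.012,1],[0,0,0,0,0,0.003,1],[0,0,0,0,0,0,1],[0,0,0,0,0,0,1],[0,0,0,0,0,0,1]]'
python3 - <<'E'
from h import *
st=get_state();print(np.round(st["ee_pos"],1),np.round(st["tcp_rot"],4),np.round(st["moment"],3),st["wrist_force"][2])
m=np.array([611,163.3]);delta([*(m-22*np.array([np.cos(.109),np.sin(.109)])),48],0.109)
E
```

```text
t: 19.95
ee_pos: [471.9, -100.2, 145.6]
tcp_rot: [-3.141, -0.0, 0.107]
wrist_force: [0.1, -0.1, -4.6]
grip_width: 13.3
grasp_force: 50.0
t: 20.95
ee_pos: [483.3, 149.5, 145.6]
tcp_rot: [3.142, 0.0, 0.108]
wrist_force: [0.8, -0.2, -3.7]
grip_width: 13.7
grasp_force: 50.0
t: 21.95
ee_pos: [484.7, 148.6, 51.6]
tcp_rot: [-3.142, -0.002, 0.107]
wrist_force: [0.2, 0.0, -4.1]
grip_width: 13.3
grasp_force: 50.0
[484.7 148.6  51.6] [-3.1416e+00 -1.9000e-03  1.0680e-01] [-0.023 -0.013 -0.049] -4.088623150946265
az -0.002 then shift mm x 105.1 y -0.9 z 3.6 rot [-3.142e+00 -2.000e-03  1.070e-01]
```

```bash
python3 -m pendant '[[0,0,0,0.005,0,0.004,1],[0,0,0,0.015,0,0,1],[0,0,0,0.02,0,0,1],[0,0,0,0.02,-0.001,0,1],[0,0,0,0.015,0,0,1],[0,0,0,0.015,0,0,1],[0,0,0,0.01,0,0,1],[0,0,0,0.005,0,0,1]]'
python3 -m pendant '[[0,0,0,0,0,0,1],[0,0,0,0,0,0.001,1],[0,0,0,0,0,0.001,1],[0,0,0,0,0,0,1],[0,0,0,0,0,0,1]]'
```

```text
t: 22.95
ee_pos: [589.1, 160.7, 46.5]
tcp_rot: [3.142, -0.0, 0.107]
wrist_force: [-0.3, -0.5, -3.2]
grip_width: 13.5
grasp_force: 50.0
t: 23.58
ee_pos: [588.0, 160.7, 44.8]
tcp_rot: [3.142, 0.0, 0.107]
wrist_force: [-0.3, 0.7, -3.5]
grip_width: 13.4
grasp_force: 50.0
```

```bash
python3 -m pendant '[[0,0,0,0,0,0.001,1],[0,0,0,0,0,0,1],[0,0,0,0,0,0,1]]'
python3 -m pendant '[[0,0,0,0,0,0,0],[0,0,0,0,0,0,-0.3],[0,0,0,0,0,0,-0.3],[0,0,0,0,0,0,-0.3],[0,0,0,0,0,-0.03,-0.3],[0,0,0,0,0,-0.05,-0.1],[0,0,0,-0.03,0,-0.02,-0.1],[0,0,0,-0.06,0,0,-0.1]]'
python3 - <<'E'
from h import *
import pickle
m=np.array([611,163.3]);u=np.array([np.cos(.109),np.sin(.109)]);delta([*(m-115*u),140],0.109)
s=snapshot("top");pickle.dump(s,open("t2.pkl","wb"))
cv2.imwrite("pics/t2.png",cv2.resize(s["frame"][100:260,100:300],(800,640))[:600])
E
```

```text
t: 23.95
ee_pos: [588.0, 160.7, 44.7]
tcp_rot: [3.141, 0.0, 0.107]
wrist_force: [-4.3, -1.1, 5.9]
grip_width: 13.4
grasp_force: 50.0
t: 24.95
ee_pos: [501.8, 151.2, 146.9]
tcp_rot: [-3.141, -0.008, 0.106]
wrist_force: [-0.4, 0.2, 0.2]
grip_width: 51.7
grasp_force: 0.0
az -0.003 then shift mm x -5.2 y -0.1 z 6.9 rot [-3.141 -0.008  0.106]
```

View pics/t2.png

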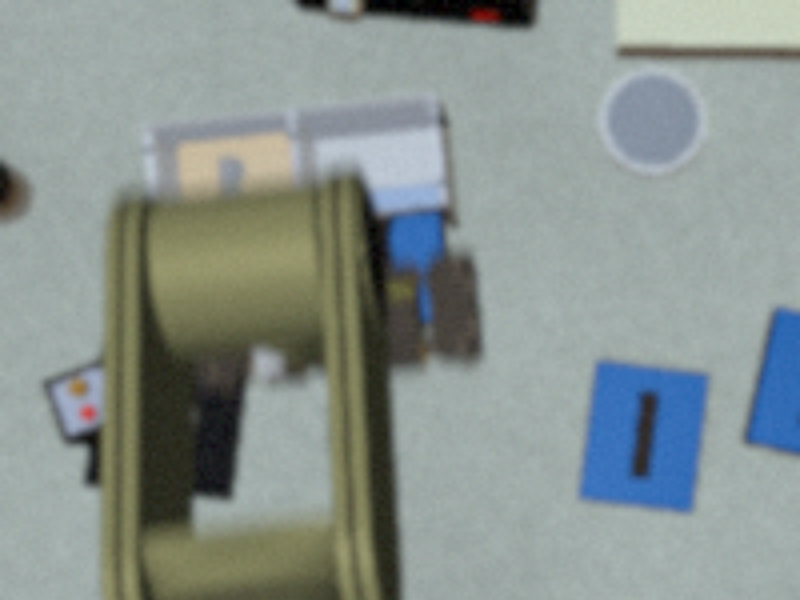

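The case's front is inside the bay mouth and its blue lid shows under the roof. Next I'll go down behind its near face and push.

```bash
python3 -m pendant '[[0,0,0,-0.015,0,0.02,-0.1],[0,0,0,0,0,0.05,-0.1],[0,0,0,0,0,0.04,-0.1],[0,0,0,0,0,0.015,-0.1],[0,0,0,0,0,0,-0.1],[0,0,0,0,0,0,-0.1],[0,0,0,0,0,0,-0.1]]'
python3 - <<'E'
from h import *
m=np.array([611,163.3]);u=np.array([np.cos(.109),np.sin(.109)]);delta([*(m-86*u),15],0.109);delta([*(m-33*u),15],0.109)
E
```

```text
t: 25.88
ee_pos: [485.5, 149.7, 20.4]
tcp_rot: [-3.142, -0.004, 0.107]
wrist_force: [0.3, 0.7, -0.1]
grip_width: 51.7
grasp_force: 0.0
az -0.002 then shift mm x 40.2 y 0.2 z 5.4 rot [-3.142 -0.004  0.107]
az -0.002 then shift mm x 93.2 y 0.2 z 5.4 rot [-3.142 -0.004  0.107]
```

Forward 36 mm to the face, then a slow push; about 93 mm in total.

```bash
python3 -m pendant '[[0,0,0,0.010,0,0,-0.1],[0,0,0,0.015,0,0,-0.1],[0,0,0,0.008,0,0,-0.1],[0,0,0,0.006,0,0,-0.1],[0,0,0,0.006,0,0,-0.1],[0,0,0,0.006,0,0,-0.1]]'
python3 -m pendant '[[0,0,0,0.006,0,0,-0.1],[0,0,0,0.006,0,0,-0.1],[0,0,0,0.006,0,0,-0.1],[0,0,0,0.006,0,0,-0.1]]'
python3 -m pendant '[[0,0,0,0.005,0,0,-0.1],[0,0,0,0.004,0,0,-0.1],[0,0,0,0.003,0,0,-0.1]]'
```

```text
t: 26.62
ee_pos: [532.1, 154.7, 17.9]
tcp_rot: [3.141, 0.006, 0.107]
wrist_force: [-4.6, -0.1, 4.3]
grip_width: 51.3
grasp_force: 2.6
t: 27.12
ee_pos: [558.6, 157.5, 18.2]
tcp_rot: [3.142, 0.0, 0.107]
wrist_force: [-1.4, -0.2, -0.8]
grip_width: 51.6
grasp_force: 0.9
t: 27.5
ee_pos: [570.5, 158.7, 18.6]
tcp_rot: [3.142, 0.0, 0.107]
wrist_force: [-1.6, 0.2, -1.3]
grip_width: 52.2
grasp_force: 0.9
```

```bash
python3 -m pendant '[[0,0,0,0.002,0,0,-0.1],[0,0,0,0.002,0,0,-0.1],[0,0,0,0.001,0,0,-0.1],[0,0,0,0,0,0,-0.1]]'
python3 -m pendant '[[0,0,0,0.002,0,0,-0.1],[0,0,0,0.001,0,0,-0.1],[0,0,0,0,0,0,-0.1]]'
```

```text
t: 28.0
ee_pos: [575.4, 159.3, 18.7]
tcp_rot: [3.142, -0.0, 0.107]
wrist_force: [-1.2, -0.0, -1.4]
grip_width: 51.4
grasp_force: 0.7
t: 28.38
ee_pos: [575.6, 159.3, 18.7]
tcp_rot: [3.141, 0.006, 0.107]
wrist_force: [-7.6, -1.3, 5.8]
grip_width: 51.6
grasp_force: 4.3
```

```bash
python3 -m pendant '[[0,0,0,0.002,0,0,-0.1],[0,0,0,0,0,0,-0.1],[0,0,0,0,0,0,-0.1]]'
```

```text
t: 28.75
ee_pos: [575.6, 159.3, 18.8]
tcp_rot: [3.141, 0.01, 0.107]
wrist_force: [-13.7, -2.4, 9.1]
grip_width: 51.6
grasp_force: 6.6
```

```bash
python3 -m pendant '[[0,0,0,-0.01,0,0,-0.1],[0,0,0,-0.03,0,0,-0.1],[0,0,0,-0.04,0,0,-0.1],[0,0,0,-0.01,0,-0.05,-0.1],[0,0,0,0,0,-0.06,-0.1],[0,0,0,0,0,-0.06,-0.1],[0,0,0,0,0,-0.06,-0.1],[0,0,0,0,0,-0.05,-1]]'
python3 -m pendant '[[0,0,0,0,0,0,-1],[0,0,0,0,0,0,-1],[0,0,0,0,0,0,-1]]'
python3 - <<'E'
from h import *
import pickle
s=wrist();pickle.dump(s,open("w4.pkl","wb"))
a=cv2.resize(s["frame"][:200],(800,312),interpolation=cv2.INTER_CUBIC)
b=cv2.resize(snapshot("scene")["frame"][145:235,90:350],(800,277),interpolation=cv2.INTER_CUBIC)
cv2.imwrite("pics/w4.png",np.vstack([a,b]))
E
```

```text
t: 29.75
ee_pos: [492.2, 150.4, 302.6]
tcp_rot: [-3.141, -0.007, 0.107]
wrist_force: [0.7, 0.3, -1.2]
grip_width: 58.5
grasp_force: 0.0
t: 30.12
ee_pos: [489.9, 150.1, 296.6]
tcp_rot: [3.142, 0.003, 0.107]
wrist_force: [0.7, -0.4, -0.4]
grip_width: 88.3
grasp_force: 0.0
```

View pics/w4.png

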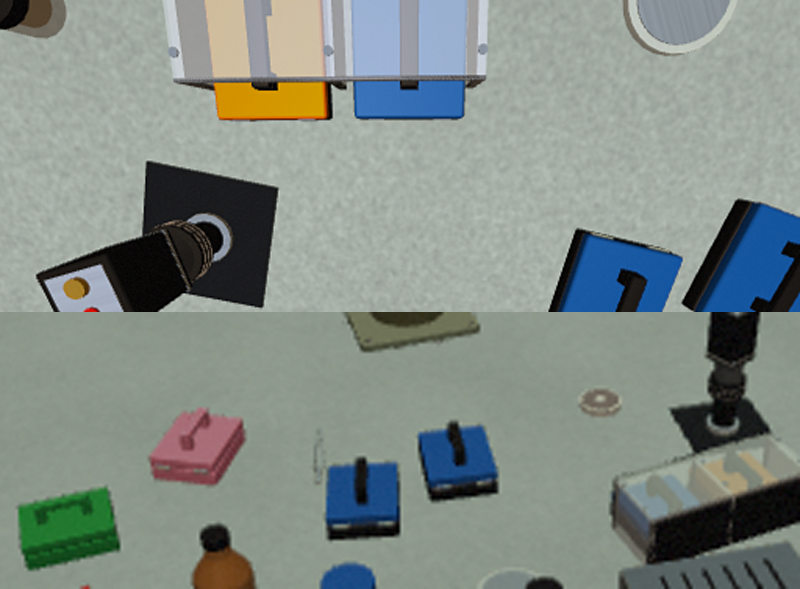

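The loaded case's near face at row 118 lines up with the seated orange case, so it is fully in. The camera stands upright on the mat at (212,237), and everything else is where it was.

```bash
python3 -c "
from plant import *
print(hand_in())"
```

```text
the job is handed in; nothing more can be done
None
```

Handed in: the loaded case (the right-most, about 430 g, and the only one lifted because its weight settled it) is in the free bay against the back panel, the camera stands upright on the mat, and nothing else was moved.

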